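# Select the gear of the decorating turntable

### The job

The gear lever of the decorating turntable is parked in the middle slot of its gate. With the outside of the fingers, never taking the lever between them, push it gently out of the parked slot, along the cross channel and fully home into the outer slot that has the round domed stud beside its end, without running it into any of the other three outer slots; then let go of it. Leave the paint things around it where they are.

Things in the scene. Friction and masses are not known exactly. Their poses are not given: they have to be found in the camera images.
- gearbox: Grey gearbox of a decorating turntable, fixed; origin on the table under the middle of its gate. Axes: x from the lever's parked slot towards the turntable, y to the left of that, z up. Housing 180 x 180 x 95 mm; on it an aluminium gate plate 160 x 160 x 5 mm, top at z = 100 mm. Motor cover, 70 mm high, on its +y side out to y = 164 mm. All slot positions below are in this frame.
- gate (a point): Middle of the gate, on the plate's top. The cross channel through it is 14 mm wide and runs along y from -35 to +35 mm. 14 mm wide slots leave it along x: at y = +28 and -28 mm on both sides (the four outer slots, ends at x = +29 and -29 mm), at y = 0 only on the -x side (the parked slot, end at x = -29 mm). Every move of the lever ends at a solid stop. Same axes as the gearbox.
- disc (a point): Centre of the top of the plywood turntable disc, 170 mm diameter, 87 mm above the table, 200 mm from the gate along +x.
- lever (a joint): Lean of the lever along the gearbox's x, rad: positive leans to +x, 0 upright. Up to 0.02 either way in the cross channel; about -0.29 at the end of the parked slot, +0.27 or -0.27 at the end of an outer slot. Stays where it is left (stiff hinge, about 2.5 N at the grip to move it).
- cross (a joint): Lean of the lever along the gearbox's y, rad: positive leans to +y, 0 in the middle lane, 0.33 to 0.37 (plus or minus) in the outer slots, which leave a little play. The same stiffness.
- knob_mid (a point): Middle of the lever's black upright cylindrical grip (30 mm diameter, 60 mm long, 30 mm of it above and below this point), 145 mm from the pivot, which is 20 mm above the table under the gate's middle: 165 mm above the table when upright. It moves about 40 mm along x into a slot and 50 mm along y to an outer lane. Its z runs up the lever.
- knob_top (a point): Point on the lever's axis 7 mm below the top end of the grip.
- stem (a point): Point on the lever's bare steel stem (10 mm diameter) 15 mm below the grip.
- stud: Round domed stud of dark steel, 28 mm diameter, 9.5 mm high, on the gate plate; origin at the centre of its underside. It marks the slot to be chosen: it stands beyond the end of one of the four outer slots, at x = +56 or -56 mm, y = +42 or -42 mm of the gearbox. The other three outer slots have flat bars, 34 x 9 x 4 mm, in the same places.
- planter: Grey hexagonal cast planter, 86 mm wide, 75 mm high, loose on the turntable disc; origin at the centre of its underside
- paint_jar: Small blue paint jar, 48 mm diameter, 62 mm high, loose on the motor cover on the gearbox's +y side; origin at the centre of its underside
- tape_roll: Roll of tape lying flat, 90 mm diameter, 24 mm high, on the table on the gearbox's -y side; origin at the centre of its underside
- paint_tube: Blue paint tube lying along its x, 142 mm long, 40 mm thick, on the table; origin under its middle
- paint_lid: Red jar lid lying flat, 64 mm diameter, 12 mm high, on the table; origin at the centre of its underside
- brush: Paint brush lying along its x on the table; origin under its middle
- water_mug: White cup, 80 mm diameter, 90 mm high, on the table; origin at the centre of its underside

How it is judged:
At the end, for the whole second after the job is handed in: The lever leans at least 0.235 rad along x and 0.28 rad along y, at rest, in the slot by the round stud (the middle of its grip within 36 mm of the stud, seen from above), and every bystander is within 20 mm of where it was ((value of joint lever above 0.235 rad or value of joint lever below -0.235 rad) and (value of joint cross above 0.28 rad or value of joint cross below -0.28 rad) and horizontal distance between knob_mid and stud below 0.036 m and velocity of joint lever between -0.05 and 0.05 rad/s and distance of each of planter, paint_jar, tape_roll, paint_tube, paint_lid, brush, water_mug from where it was at the start of the episode below 0.02 m); the robot touches nothing.
It fails at once if the lever is run into an outer slot other than the stud's ((value of joint lever above 0.15 rad or value of joint lever below -0.15 rad) and (value of joint cross above 0.2 rad or value of joint cross below -0.2 rad) and horizontal distance between knob_mid and stud above 0.06 m).
It fails at once if the lever is taken between the fingers (the gripper's grasp point lies inside the grip or the stem) (distance between the grasp point and knob_mid below 0.017 m or distance between the grasp point and knob_top below 0.017 m or distance between the grasp point and stem below 0.01 m).
It fails at once if the lever is forced or squeezed with more than 40 N (contact force between the fingers and lever above 40 N).
It fails at once if a bystander is pushed, lifted or carried more than 20 mm (distance of any of planter, paint_jar, tape_roll, paint_tube, paint_lid, brush, water_mug from where it was at the start of the episode above 0.02 m).
It also fails if it takes over 48 s, if anything falls off the work surface, if the arm or the gripper's body presses on something with over 40 N, if the wrist force passes 120 N, or if a joint passes its speed limit or range.

### The arm

A 7-joint arm with a two-finger parallel gripper is mounted at the origin on the work surface. World frame = base frame: x ahead of the robot, y to its left, z up, the work surface at z = 0. Lengths are in m, angles in rad, forces in N, time in s.
With the tool pointing down it reaches from about 0.425 to 0.925 m from the base axis. Payload 6.8 kg.
Tool frame: the origin (TCP) lies midway between the tips of the shut fingers; the grasp point (between the pads) lies 19 mm behind it; z points along the fingers, y is the line along which they close (so a half turn about z gives the same grasp; the last joint's range is limited). The gripper opens to 85 mm and grips with 20 to 120 N. Pads are 22 mm wide; open, the fingers measure 114 mm over their backs; the gripper's body (76 mm by 85 mm) begins 54 mm behind the grasp point. The pads swing forward as they close: fully open they stand 13 mm farther back than shut.
Start: joints at [1.066, 0.477, 0.022, 1.555, -0.011, 1.109, -0.083], TCP at [0.261, -0.623, 0.231] pointing down, gripper open.
Joint ranges: [-2.96, 2.96], [-0.34, 2.1], [-1.41, 1.46], [0.24, 2.44], [-1.37, 4.51], [0.17, 1.92], [-2.96, 2.96]. Speed limits (rad/s): [2.39, 2.39, 3.14, 3.14, 3.14, 3.14, 3.14].

### API

Orientations are given as a unit quaternion [w, x, y, z].
In Python, from station import * gives the robot as it stands.
- The arm moves only by the shell command python3 -m creep 'ROWS' [FORCE]. ROWS is JSON, a list of rows, each a list of 7 numbers: the gripper command: -1 is shut, 1 is fully open, values between are in proportion, then the shift along the world's x, y, z in mm, then the turn, a rotation vector about the world's x, y, z in rad. A call has 1 to 5 rows; each row shifts and turns the commanded pose from where the row before left it; what a row does not reach is not made up. A row lasts 1/8 s, in which the tool goes at most 62.5 mm and 10.7 degrees, less where a joint would pass 70% of its speed; a pose out of reach is approached as far as the arm can. A call is refused whole if a number of a shift passes 62.5 or a number of a turn 0.188, either way. A call with a gripper value outside its range is refused whole. The fingers move at their own pace and stop on an object; FORCE is the grip in N (left out, the last holds). Time passes only in rows, so rows that do not move let the fingers close. It gives the time, the measured TCP pose, the force, the opening and the grip force at its end, in the units of the state.
- get_obs(): the state, without advancing time (a new reading comes with each control period).
- read_camera(name): name is "scene" or "side" or "wrist"; returns (picture, depth): 480x640x3 uint8, red, green, blue; 480x640 float32, m along the optical axis (not along the pixel's ray), 0 where there is no reading.
- camera_params(name): a dict with "intrinsics" (3x3 intrinsics, pixels), "cam_to_world" (4x4, takes a point from camera to world coordinates); the wrist camera has in their place "mount" (4x4, takes a point from camera to tool coordinates, whose origin is the TCP and whose axes are the flange's). Camera axes: x right, y up, looking along -z (the intrinsics and any distortion apply to the point x, -y, -z); pixel columns grow to the right and rows downward; lengths in m; the calibration is good to about 2 mm. A picture is of the moment at which its call begins: read the wrist's pose just before it. camera_params takes no time and is no camera call.
- hand_in(): hands the job in; it is judged then, once.
The state is a dict: "t": time; "q": joint angles; "joint_vel": joint speeds; "joint_torque": joint torques, N m; "eef_pos": TCP position; "tool_rot": TCP orientation; "contact_force": force on the tool from outside, world axes, zero at the start; "torque": the same for the moment, N m; "gripper_width": opening from 0.0 (shut) to 1.0 (fully open); "grasp_force": force on a finger pad.
Only numpy, scipy, OpenCV 4.12 (cv2) and the standard library are available. Lean on these libraries where they do the work, as an engineer would, in place of code of your own. Each camera call takes 0.05 s, during which the arm holds its last target. There are 200 camera calls.

## Working session

There is one attempt and no reset: what is moved stays moved. The work goes in short steps, Python scripts to look and compute and a shell command to move; the robot and the scene stay as the last step left them, time stands still between calls to the robot, and variables do not carry over. Pictures are saved under pics/ and viewed, at most 10 in all, crops included, and the job is handed in when it is done.

```bash
mkdir -p pics; ls; cat > h.py <<'E'
import numpy as np, cv2
from station import *
def cap(n,f):
    p,d=read_camera(n); cv2.imwrite(f,cv2.cvtColor(p,cv2.COLOR_RGB2BGR)); np.savez('pics/'+n+'.npz',p=p,d=d); return p,d
def ptsW(n,d):
    c=camera_params(n);K=np.array(c["intrinsics"]);T=np.array(c["cam_to_world"])
    v,u=np.mgrid[0:480,0:640]; x=(u-K[0,2])/K[0,0]*d; y=(v-K[1,2])/K[1,1]*d
    P=np.stack([x,-y,-d],-1); return P@T[:3,:3].T+T[:3,3]
E
python3 - <<'E'
from h import *
o=get_obs();print(o)
for n in("scene","side"):
    cap(n,f"pics/{n}0.png"); print(n,camera_params(n))
E
```

```text
pics
{'t': 0.0, 'q': array([ 1.06593676,  0.47778964,  0.0223433 ,  1.5564393 , -0.01150487,
        1.10930495, -0.08307948]), 'joint_vel': array([-0.00091422, -0.00073328, -0.00048593,  0.00083125,  0.00188362,
        0.00026948, -0.00106597]), 'joint_torque': array([ 1.17456384e-03, -5.96461129e+01,  1.60863519e+00, -2.81203026e+01,
        1.25305113e-02,  9.35228483e-03,  3.54382806e-06]), 'eef_pos': array([ 0.26060029, -0.62202873,  0.23033793]), 'tool_rot': array([-8.73419479e-04,  9.80383140e-01,  1.97099157e-01, -2.42753777e-04]), 'contact_force': array([ 0.12204353, -0.52650651, -0.04721125]), 'torque': array([-0.0224569 ,  0.03944827, -0.01303925]), 'grasp_force': 0.0, 'gripper_width': 0.996272415847704}
scene {'intrinsics': array([[565.05556913,   0.        , 323.47429   ],
       [  0.        , 565.05556913, 245.5744739 ],
       [  0.        ,   0.        ,   1.        ]]), 'cam_to_world': array([[ 0.52204378, -0.59876812,  0.6074101 ,  1.48544666],
       [ 0.85288862,  0.37245315, -0.36586835, -0.52417748],
       [-0.00716151,  0.70905246,  0.70511937,  1.16552345],
       [ 0.        ,  0.        ,  0.        ,  1.        ]])}
side {'intrinsics': array([[490.76478203,   0.        , 325.64779739],
       [  0.        , 490.76478203, 242.86746603],
       [  0.        ,   0.        ,   1.        ]]), 'cam_to_world': array([[ 0.87406101,  0.309946  , -0.37410002,  0.0278717 ],
       [-0.48569171,  0.54007066, -0.68733343, -1.08870444],
       [-0.0109958 ,  0.78246863,  0.62259291,  1.10295259],
       [ 0.        ,  0.        ,  0.        ,  1.        ]])}
```

View pics/scene0.png

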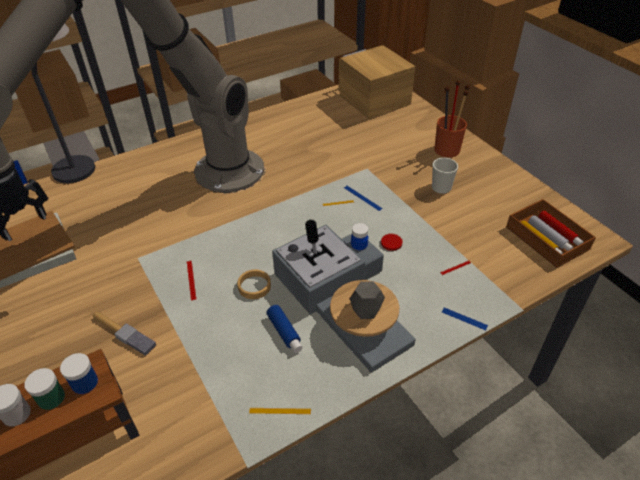

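View pics/side0.png

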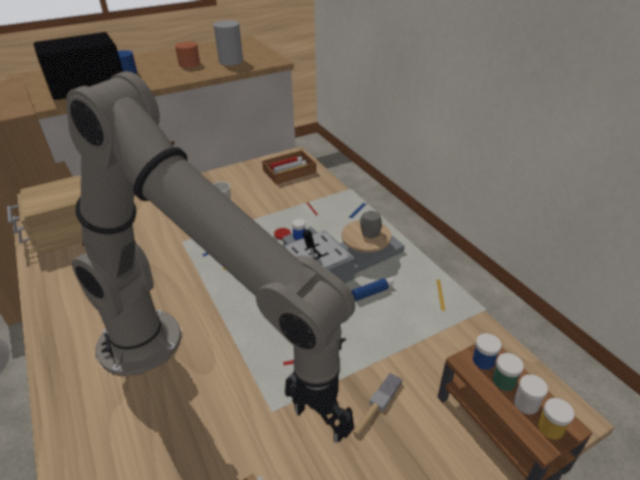

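```bash
python3 - <<'E'
from h import *
z=np.load('pics/scene.npz');p=z['p'];d=z['d'];W=ptsW('scene',d)
roi=np.zeros((480,640),bool);roi[210:345,260:410]=1
hsv=cv2.cvtColor(p,cv2.COLOR_RGB2HSV)
m=roi&(abs(W[...,2]-.1)<.006)&(hsv[...,2]>130)&(hsv[...,1]<50)
m=cv2.morphologyEx(m.astype(np.uint8),cv2.MORPH_OPEN,np.ones((2,2)))
n,l,s,c=cv2.connectedComponentsWithStats(m);k=1+s[1:,4].argmax();P=W[l==k]
r=cv2.minAreaRect((P[:,:2]*1000).astype(np.float32));print('plate',r,P[:,2].mean())
md=roi&(abs(W[...,2]-.087)<.006)&(hsv[...,1]>70)&(hsv[...,0]<25)
D=W[md];print('disc',cv2.minEnclosingCircle((D[:,:2]*1000).astype(np.float32)),len(D))
mk=roi&(W[...,2]>.135)&(W[...,1]>-1); 
K=W[mk&(hsv[...,2]<60)];print('knob n',len(K),K.min(0),K.max(0),np.median(K,0))
g=np.array(r[0])/1000; dc=np.array(cv2.minEnclosingCircle((D[:,:2]*1000).astype(np.float32))[0])/1000
ax=(dc-g);L=np.linalg.norm(ax);ax/=L;print('g',g,'yaw',np.degrees(np.arctan2(ax[1],ax[0])),L)
ay=np.array([-ax[1],ax[0]])
for nm,mm in(('knob',mk),('dark',roi&(hsv[...,2]<90)&(abs(W[...,2]-.105)<.008))):
    n,l,s,c=cv2.connectedComponentsWithStats(mm.astype(np.uint8))
    for i in range(1,n):
        if s[i,4]>12:
            q=W[l==i].mean(0);print(nm,s[i,4],c[i].round(),q.round(3),((q[:2]-g)@ax).round(3),((q[:2]-g)@ay).round(3))
cv2.imwrite('pics/crop.png',cv2.resize(cv2.cvtColor(p,cv2.COLOR_RGB2BGR)[205:325,230:390],None,fx=5,fy=5,interpolation=2))
E
```

```text
plate ((976.4810791015625, -259.7495422363281), (175.26710510253906, 1133.646240234375), 53.757694244384766) 0.10374565929495554
disc ((726.3092041015625, 13.831019401550293), 144.73178100585938) 2018
knob n 536 [ 0.54395693 -0.52417748  0.13515105] [1.48544666 0.03309667 1.16552345] [ 0.79917465 -0.00999991  0.15251743]
g [ 0.97648108 -0.25974954] yaw 132.44091508917023 0.3707186139744167
knob 255 [311. 231.] [ 0.58  -0.014  0.185] 0.449 0.126
knob 687 [367. 295.] [ 0.813 -0.002  0.161] 0.301 -0.053
dark 18 [320. 234.] [0.528 0.043 0.103] 0.526 0.126
dark 59 [356. 239.] [0.597 0.115 0.104] 0.532 0.027
dark 176 [297. 252.] [ 0.553 -0.045  0.102] 0.445 0.168
dark 30 [343. 259.] [0.64  0.044 0.104] 0.451 0.043
dark 36 [316. 273.] [ 0.645 -0.04   0.102] 0.386 0.096
dark 66 [364. 313.] [ 0.817 -0.012  0.105] 0.29 -0.05
```

View pics/crop.png

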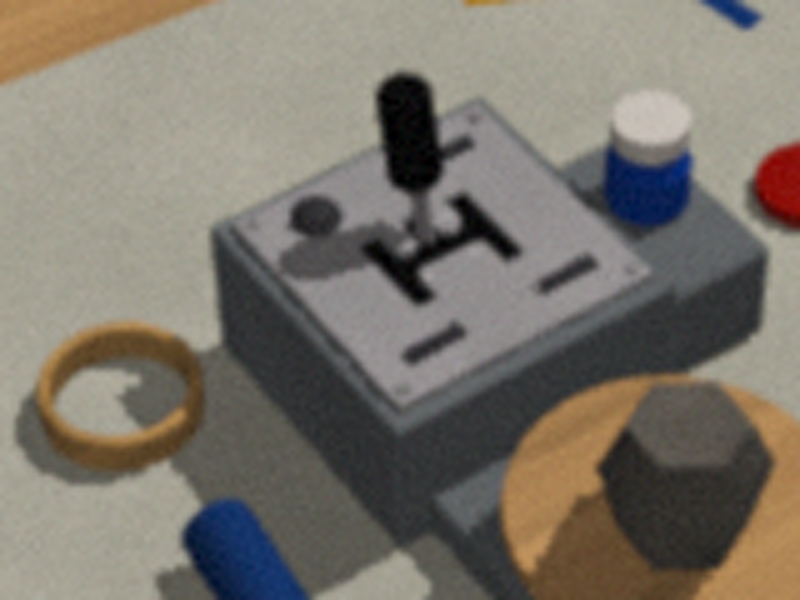

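```bash
python3 - <<'E'
from h import *
z=np.load('pics/scene.npz');p=z['p'];d=z['d'];W=ptsW('scene',d)
c=camera_params('scene');K=c['intrinsics'];T=c['cam_to_world']
def ray(u,v,h):
    r=T[:3,:3]@np.array([(u-K[0,2])/K[0,0],-(v-K[1,2])/K[1,1],-1]);return T[:3,3]+r*(h-T[2,3])/r[2]
cr=lambda u,v:(230+(u+.5)/5-.5,205+(v+.5)/5-.5)
src=np.array([[56,-42],[56,42],[-56,42],[80,-80],[-80,80],[80,80],[-80,-80]],float)
px=[(435,343,.104),(568,273,.104),(455,150,.104),(405,408,.1),(480,98,.1),(648,270,.1),(232,222,.1)]
dst=np.array([ray(*cr(a,b),h)[:2]*1000 for a,b,h in px])
s0=src-src.mean(0);d0=dst-dst.mean(0)
th=np.arctan2((s0[:,0]*d0[:,1]-s0[:,1]*d0[:,0]).sum(),(s0*d0).sum());R=np.array([[np.cos(th),-np.sin(th)],[np.sin(th),np.cos(th)]])
g=dst.mean(0)-R@src.mean(0);print('g',g,'yaw',np.degrees(th));print((dst-(src@R.T+g)).round(1).tolist())
f=lambda q:(R.T@(np.asarray(q)[:2]*1000-g)).round(1)
print('stud',f(ray(*cr(316,216),.105)))
hsv=cv2.cvtColor(p,cv2.COLOR_RGB2HSV)
roi=np.zeros((480,640),bool);roi[210:350,260:420]=1
ok=roi&(d>.1)&(W[...,2]>.13)
n,l,s,cc=cv2.connectedComponentsWithStats(ok.astype(np.uint8))
for i in range(1,n):
    if s[i,4]>20:
        q=W[l==i];print(cc[i].round(),s[i,4],q.mean(0).round(3),f(q.mean(0)),q[:,2].max().round(3),q[:,2].min().round(3))
b=roi&(d>.1)&(hsv[...,0]>100)&(hsv[...,0]<130)&(hsv[...,1]>150)&(W[...,2]>.06)
print('jar',f(W[b].mean(0)),W[b].mean(0))
E
```

```text
g [5.86718482e+02 2.96993816e-01] yaw 3.489409541305217
[[1.5, -1.9], [0.9, -1.7], [2.6, 3.3], [1.8, 1.1], [-3.2, 2.4], [-3.7, -2.3], [0.1, -0.9]]
stud [-53.5 -44.5]
[311. 231.] 253 [ 0.566 -0.006  0.169] [-21.2  -4.8] 0.196 0.133
[360. 228.] 93 [0.592 0.129 0.132] [ 12.7 127.8] 0.137 0.13
[367. 296.] 750 [0.809 0.001 0.152] [221.6 -12.8] 0.166 0.13
jar [ 22.  113.7] [0.60174354 0.11514677 0.09533939]
```

```bash
python3 -m creep '[[-1,19,54,0,0,0,-0.112],[-1,21,56,0,0,0,-0.112],[-1,21,56,0,0,0,-0.111],[-1,21,56,0,0,0,0],[-1,21,56,0,0,0,0]]' 20; python3 -m creep '[[-1,21,56,0,0,0,0],[-1,21,56,0,0,0,0],[-1,21,56,0,0,0,0],[-1,21,56,0,0,0,0],[-1,0,0,0,0,0,0]]'
```

```text
t: 0.72
eef_pos: [0.3642, -0.3425, 0.2311]
tool_rot: [-0.0, 1.0, 0.031, -0.0]
contact_force: [0.6, -0.8, 0.2]
gripper_width: -0.002
grasp_force: 0.0
t: 1.35
eef_pos: [0.4492, -0.1157, 0.2313]
tool_rot: [-0.001, 0.999, 0.035, 0.0]
contact_force: [0.1, -1.1, -0.2]
gripper_width: 0.001
grasp_force: 0.0
```

```bash
python3 -m creep '[[-1,20,55,0,0,0,0],[-1,20,55,0,0,0,0],[-1,0,0,0,0,0,0]]'; python3 - <<'E'
from h import *
o=get_obs();p,d=cap('wrist','pics/wrist1.png');M=np.array(camera_params('wrist')['mount']);print(M.round(3))
cap('side','pics/x.png');p,d=cap('scene','pics/scene1.png')
c=camera_params('scene');K=c['intrinsics'];T=c['cam_to_world']
def ray(u,v,h):
    r=T[:3,:3]@np.array([(u-K[0,2])/K[0,0],-(v-K[1,2])/K[1,1],-1]);return T[:3,3]+r*(h-T[2,3])/r[2]
print('knobtop',ray(230+405/5,205+85/5,.188))
cv2.imwrite('pics/crop1.png',cv2.resize(cv2.cvtColor(p,cv2.COLOR_RGB2BGR)[165:285,230:390],None,fx=5,fy=5,interpolation=2))
E
```

```text
t: 1.72
eef_pos: [0.4888, -0.0066, 0.2313]
tool_rot: [-0.001, 0.999, 0.034, 0.0]
contact_force: [1.3, -0.5, 1.0]
gripper_width: 0.004
grasp_force: 0.0
[[-0.001  0.963  0.268  0.068]
 [ 1.     0.001  0.     0.   ]
 [ 0.     0.268 -0.963 -0.143]
 [ 0.     0.     0.     1.   ]]
knobtop [0.55346226 0.00060812 0.188     ]
```

View pics/wrist1.png

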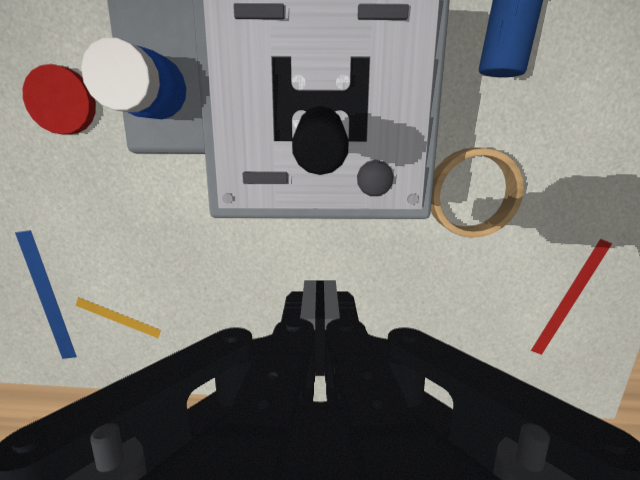

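View pics/crop1.png

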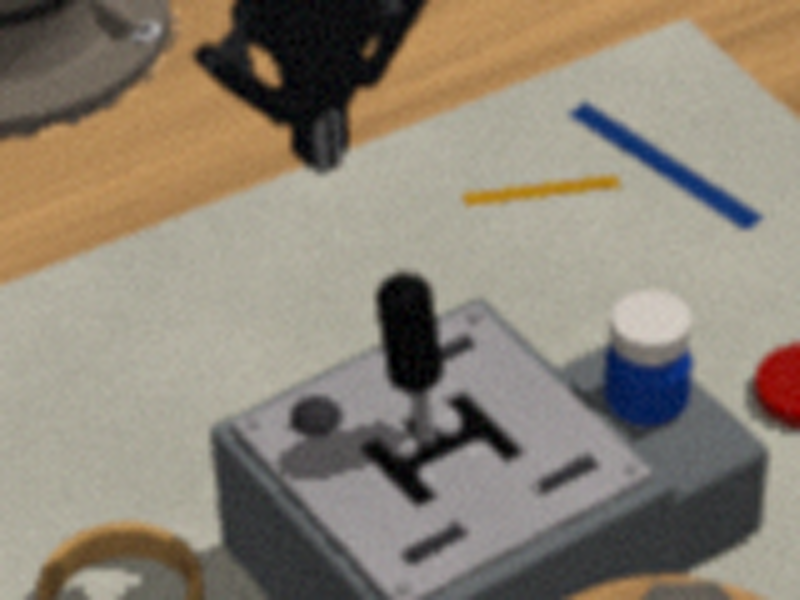

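```bash
python3 -m creep '[[-1,2,0,-43,0,0,0],[-1,0,0,-43,0,0,0],[-1,0,0,0,0,0,0]]'; python3 -m creep '[[-1,5,0.3,0,0,0,0],[-1,5,0.3,0,0,0,0],[-1,5,0.3,0,0,0,0],[-1,5,0.3,0,0,0,0]]'
```

```text
t: 2.25
eef_pos: [0.4869, -0.0128, 0.1428]
tool_rot: [0.0, 1.0, 0.029, -0.004]
contact_force: [0.2, 0.3, 0.8]
gripper_width: 0.001
grasp_force: 0.0
t: 2.75
eef_pos: [0.5107, -0.0093, 0.1459]
tool_rot: [0.0, 1.0, 0.031, 0.001]
contact_force: [-0.4, 1.0, 0.4]
gripper_width: 0.001
grasp_force: 0.0
```

```bash
python3 -m creep '[[-1,5,0.3,0,0,0,0],[-1,5,0.3,0,0,0,0],[-1,5,0.3,0,0,0,0]]';python3 -m creep '[[-1,5,0.3,0,0,0,0],[-1,5,0.3,0,0,0,0],[-1,5,0.3,0,0,0,0]]'
```

```text
t: 3.12
eef_pos: [0.5252, -0.0084, 0.1452]
tool_rot: [0.0, 1.0, 0.031, -0.0]
contact_force: [1.0, -0.3, -0.3]
gripper_width: -0.002
grasp_force: 0.0
t: 3.5
eef_pos: [0.5399, -0.0074, 0.1453]
tool_rot: [-0.0, 1.0, 0.031, -0.0]
contact_force: [-3.1, 0.5, 2.3]
gripper_width: 0.005
grasp_force: 0.0
```

```bash
python3 -m creep '[[-1,5,0.3,0,0,0,0],[-1,5,0.3,0,0,0,0],[-1,5,0.3,0,0,0,0],[-1,3,0.3,0,0,0,0]]'; python3 - <<'E'
from h import *
cap('wrist','pics/wrist2.png')
p,d=cap('scene','pics/scene2.png')
a=cv2.imread('pics/wrist2.png');b=cv2.resize(cv2.imread('pics/scene2.png')[185:285,250:370],None,fx=3.6,fy=3.6)
a=cv2.resize(a,(366,360-85));c=np.zeros((360,800,3),np.uint8);c[:275,:366]=a;c[:,368:]=b[:360,:432];cv2.imwrite('pics/c2.png',c)
E
```

```text
t: 4.0
eef_pos: [0.5583, -0.0064, 0.1453]
tool_rot: [-0.0, 1.0, 0.031, 0.0]
contact_force: [-2.4, -0.1, 1.5]
gripper_width: 0.001
grasp_force: 0.0
```

View pics/c2.png

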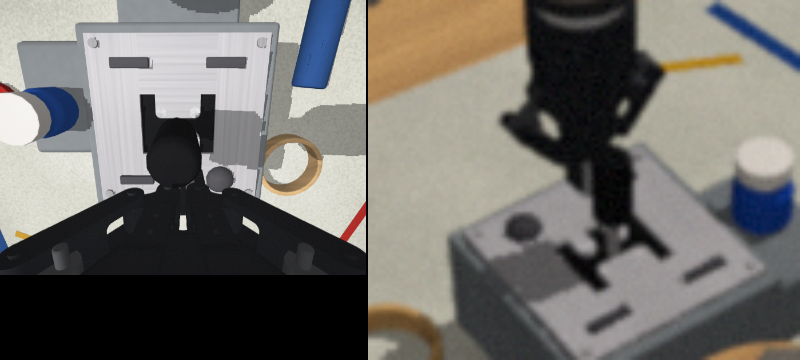

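```bash
python3 -m creep '[[-1,4,0.2,0,0,0,0],[-1,3,0.2,0,0,0,0],[-1,3,0.2,0,0,0,0]]';python3 -m creep '[[-1,2,0.2,0,0,0,0],[-1,2,0.1,0,0,0,0]]'
```

```text
t: 4.47
eef_pos: [0.5637, -0.0057, 0.1445]
tool_rot: [0.0, 1.0, 0.031, -0.005]
contact_force: [-19.1, 2.1, 10.7]
gripper_width: 0.001
grasp_force: 0.0
t: 4.72
eef_pos: [0.5645, -0.0052, 0.1439]
tool_rot: [0.0, 0.999, 0.031, -0.008]
contact_force: [-29.7, 1.8, 18.6]
gripper_width: 0.003
grasp_force: 0.2
```

```bash
python3 -m creep '[[-1,-20,0,0,0,0,0],[-1,-20,0,0,0,0,0],[-1,0,0,40,0,0,0],[-1,0,0,40,0,0,0],[-1,0,0,0,0,0,0]]';  python3 -m creep '[[-1,0,31,0,0,0,0],[-1,0,31,0,0,0,0],[-1,26,0,0,0,0,0],[-1,26,0,0,0,0,0],[-1,0,0,0,0,0,0]]'
```

```text
t: 5.35
eef_pos: [0.5348, -0.0053, 0.2288]
tool_rot: [0.0, 1.0, 0.031, 0.004]
contact_force: [-0.0, 0.4, -0.3]
gripper_width: 0.001
grasp_force: 0.0
t: 5.98
eef_pos: [0.5851, 0.0563, 0.2241]
tool_rot: [-0.0, 1.0, 0.031, -0.0]
contact_force: [-0.3, 0.0, -0.5]
gripper_width: 0.001
grasp_force: 0.0
```

```bash
python3 -m creep '[[-1,2,0,-36,0,0,0],[-1,0,0,-36,0,0,0],[-1,0,0,0,0,0,0],[-1,0.3,-5,0,0,0,0],[-1,0.3,-5,0,0,0,0]]';  python3 -m creep '[[-1,0.3,-5,0,0,0,0],[-1,0.3,-5,0,0,0,0],[-1,0.3,-5,0,0,0,0],[-1,0,0,0,0,0,0]]'; python3 - <<'E'
from h import *
cap('wrist','pics/wrist3.png')
cap('scene','pics/scene3.png')
a=cv2.imread('pics/wrist3.png');b=cv2.resize(cv2.imread('pics/scene3.png')[185:285,250:370],None,fx=3.6,fy=3.6)
a=cv2.resize(a,(366,275));c=np.zeros((360,800,3),np.uint8);c[:275,:366]=a;c[:,368:]=b[:360,:432];cv2.imwrite('pics/c3.png',c)
E
```

```text
t: 6.6
eef_pos: [0.5875, 0.0462, 0.155]
tool_rot: [-0.0, 1.0, 0.031, 0.001]
contact_force: [0.5, -0.7, 0.3]
gripper_width: -0.0
grasp_force: 0.0
t: 7.1
eef_pos: [0.5876, 0.031, 0.1535]
tool_rot: [0.0, 1.0, 0.031, 0.0]
contact_force: [0.7, 0.3, 1.2]
gripper_width: 0.002
grasp_force: 0.0
```

View pics/c3.png

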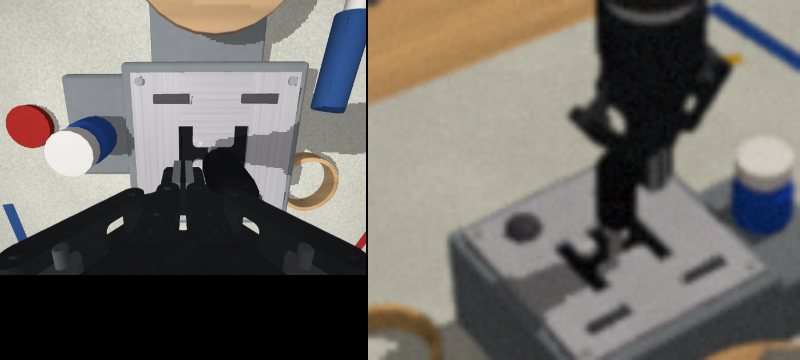

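```bash
python3 -m creep '[[-1,0.3,-5,0,0,0,0],[-1,0.3,-5,0,0,0,0],[-1,0.3,-5,0,0,0,0]]';  python3 -m creep '[[-1,0.3,-5,0,0,0,0],[-1,0.3,-5,0,0,0,0],[-1,0.3,-5,0,0,0,0]]'
```

```text
t: 7.58
eef_pos: [0.5884, 0.0169, 0.1535]
tool_rot: [-0.0, 1.0, 0.031, 0.0]
contact_force: [-0.7, 5.3, 2.0]
gripper_width: 0.001
grasp_force: 2.1
t: 7.95
eef_pos: [0.5891, 0.0012, 0.1531]
tool_rot: [-0.0, 1.0, 0.031, -0.0]
contact_force: [0.4, 4.6, -0.6]
gripper_width: 0.001
grasp_force: 1.9
```

```bash
python3 -m creep '[[-1,0.3,-5,0,0,0,0],[-1,0.3,-5,0,0,0,0],[-1,0.3,-4,0,0,0,0]]';  python3 -m creep '[[-1,0.2,-3,0,0,0,0],[-1,0.2,-3,0,0,0,0]]'
```

```text
t: 8.32
eef_pos: [0.5899, -0.0134, 0.1531]
tool_rot: [0.0, 1.0, 0.031, -0.0]
contact_force: [0.2, 2.7, -1.4]
gripper_width: -0.001
grasp_force: 1.0
t: 8.57
eef_pos: [0.5903, -0.0187, 0.1532]
tool_rot: [0.0, 1.0, 0.031, -0.0]
contact_force: [-0.5, 2.9, -0.9]
gripper_width: 0.004
grasp_force: 1.0
```

```bash
python3 -m creep '[[-1,0.2,-3,0,0,0,0],[-1,0.2,-3,0,0,0,0]]';  python3 -m creep '[[-1,0.1,-2,0,0,0,0],[-1,0.1,-2,0,0,0,0]]'
```

```text
t: 8.82
eef_pos: [0.5909, -0.0246, 0.1533]
tool_rot: [0.0, 1.0, 0.031, -0.0]
contact_force: [0.4, 3.1, -1.0]
gripper_width: -0.004
grasp_force: 1.2
t: 9.07
eef_pos: [0.5909, -0.0263, 0.1531]
tool_rot: [-0.001, 0.999, 0.032, -0.0]
contact_force: [-0.2, 9.2, -2.9]
gripper_width: 0.003
grasp_force: 3.9
```

```bash
python3 -m creep '[[-1,0,15,0,0,0,0],[-1,0,20,0,0,0,0],[-1,0,0,40,0,0,0],[-1,0,0,40,0,0,0],[-1,25,0,0,0,0,0]]';  python3 -m creep '[[-1,27,0,0,0,0,0],[-1,0,-28,0,0,0,0],[-1,0,-28,0,0,0,0],[-1,0,0,0,0,0,0]]'; python3 - <<'E'
from h import *
cap('wrist','pics/wrist4.png')
cap('scene','pics/scene4.png')
a=cv2.imread('pics/wrist4.png');b=cv2.resize(cv2.imread('pics/scene4.png')[185:285,250:370],None,fx=3.6,fy=3.6)
a=cv2.resize(a,(366,275));c=np.zeros((360,800,3),np.uint8);c[:275,:366]=a;c[:,368:]=b[:360,:432];cv2.imwrite('pics/c4.png',c)
E
```

```text
t: 9.7
eef_pos: [0.6177, 0.0079, 0.2378]
tool_rot: [0.0, 1.0, 0.031, 0.003]
contact_force: [0.5, 0.0, 0.5]
gripper_width: 0.001
grasp_force: 0.0
t: 10.2
eef_pos: [0.6431, -0.0519, 0.2332]
tool_rot: [0.001, 1.0, 0.029, -0.0]
contact_force: [0.4, -0.1, -0.2]
gripper_width: -0.001
grasp_force: 0.0
```

View pics/c4.png

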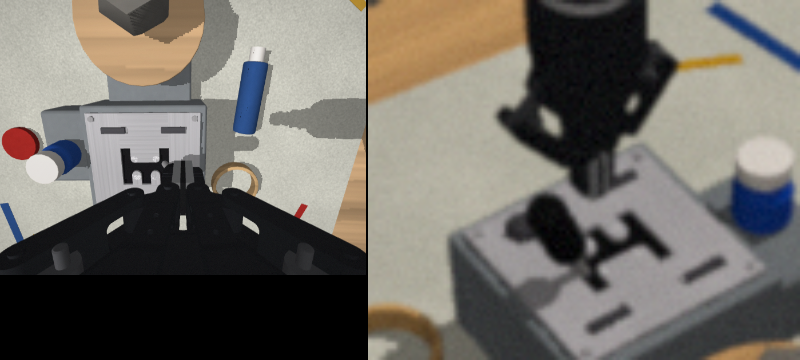

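```bash
python3 -m creep '[[-1,0,4,-44,0,0,0],[-1,0,0,-44,0,0,0],[-1,0,0,0,0,0,0],[-1,-5,-0.3,0,0,0,0],[-1,-5,-0.3,0,0,0,0]]';  python3 -m creep '[[-1,-5,-0.3,0,0,0,0],[-1,-5,-0.3,0,0,0,0],[-1,-5,-0.3,0,0,0,0]]'; python3 -m creep '[[-1,-5,-0.3,0,0,0,0],[-1,-5,-0.3,0,0,0,0]]'
```

```text
t: 10.92
eef_pos: [0.6341, -0.0456, 0.1476]
tool_rot: [0.0, 1.0, 0.031, 0.002]
contact_force: [-0.1, 0.2, -0.0]
gripper_width: 0.002
grasp_force: 0.0
t: 11.3
eef_pos: [0.618, -0.0471, 0.1457]
tool_rot: [0.0, 1.0, 0.031, 0.0]
contact_force: [3.2, -0.1, 1.7]
gripper_width: -0.0
grasp_force: 1.3
t: 11.55
eef_pos: [0.6091, -0.0478, 0.1462]
tool_rot: [0.0, 1.0, 0.031, 0.002]
contact_force: [3.7, -0.7, 2.2]
gripper_width: -0.002
grasp_force: 1.8
```

```bash
python3 -m creep '[[-1,-5,-0.3,0,0,0,0],[-1,-5,-0.3,0,0,0,0]]';  python3 -m creep '[[-1,-5,-0.3,0,0,0,0]]'
```

```text
t: 11.8
eef_pos: [0.5981, -0.0483, 0.1456]
tool_rot: [0.0, 1.0, 0.031, 0.0]
contact_force: [3.3, -1.2, 3.4]
gripper_width: 0.004
grasp_force: 1.8
t: 11.92
eef_pos: [0.5929, -0.0485, 0.1454]
tool_rot: [0.0, 1.0, 0.031, 0.0]
contact_force: [3.4, -1.3, 2.7]
gripper_width: 0.003
grasp_force: 1.8
```

```bash
python3 -m creep '[[-1,-4,-0.2,0,0,0,0],[-1,-4,-0.2,0,0,0,0]]';  python3 -m creep '[[-1,-3,-0.2,0,0,0,0],[-1,-2,-0.1,0,0,0,0]]'
```

```text
t: 12.18
eef_pos: [0.5845, -0.0488, 0.145]
tool_rot: [-0.0, 1.0, 0.031, -0.0]
contact_force: [2.7, -1.9, -0.6]
gripper_width: 0.002
grasp_force: 1.6
t: 12.42
eef_pos: [0.5794, -0.049, 0.1448]
tool_rot: [-0.0, 1.0, 0.031, -0.001]
contact_force: [2.9, 0.8, -1.2]
gripper_width: 0.002
grasp_force: 1.3
```

```bash
python3 -m creep '[[-1,-2,-0.1,0,0,0,0],[-1,-2,-0.1,0,0,0,0]]';  python3 -m creep '[[-1,-2,-0.1,0,0,0,0],[-1,0,0,0,0,0,0]]'
```

```text
t: 12.68
eef_pos: [0.5758, -0.0492, 0.1451]
tool_rot: [-0.0, 1.0, 0.031, -0.0]
contact_force: [2.6, 0.2, -1.3]
gripper_width: -0.001
grasp_force: 1.3
t: 12.92
eef_pos: [0.5745, -0.0493, 0.1455]
tool_rot: [-0.0, 1.0, 0.031, 0.001]
contact_force: [4.3, 0.5, -1.9]
gripper_width: 0.001
grasp_force: 2.0
```

```bash
python3 -m creep '[[-1,-2,-0.1,0,0,0,0],[-1,-2,-0.1,0,0,0,0]]';  python3 -m creep '[[-1,-1.5,-0.1,0,0,0,0],[-1,0,0,0,0,0,0]]'
```

```text
t: 13.18
eef_pos: [0.5732, -0.0494, 0.1463]
tool_rot: [-0.0, 1.0, 0.031, 0.003]
contact_force: [13.1, 1.2, -5.6]
gripper_width: 0.003
grasp_force: 5.6
t: 13.42
eef_pos: [0.5729, -0.0494, 0.1468]
tool_rot: [-0.0, 1.0, 0.031, 0.005]
contact_force: [13.7, 1.1, -4.2]
gripper_width: 0.001
grasp_force: 5.7
```

Firm stop reached. Back away and check.

```bash
python3 -m creep '[[-1,20,0,0,0,0,0],[-1,30,0,0,0,0,0],[-1,0,0,50,0,0,0],[-1,0,0,50,0,0,0],[-1,0,0,50,0,0,0]]';  python3 -m creep '[[-1,-40,-40,0,0,0,0],[-1,-40,-40,0,0,0,0],[-1,-40,-40,0,0,0,0],[-1,-40,-40,0,0,0,0],[-1,0,0,0,0,0,0]]'; python3 - <<'E'
from h import *
cap('wrist','pics/wrist5.png')
p,d=cap('scene','pics/scene5.png');W=ptsW('scene',d)
g=np.array([.587,0]);t=.061;R=np.array([[np.cos(t),-np.sin(t)],[np.sin(t),np.cos(t)]])
m=np.zeros((480,640),bool);m[205:285,270:345]=1;m&=(d>.1)&(W[...,2]>.125)&(W[...,2]<.2)&(p.max(2)<70)
q=W[m];print(len(q),q.mean(0),R.T@(q.mean(0)[:2]-g))
a=cv2.imread('pics/wrist5.png');b=cv2.resize(cv2.imread('pics/scene5.png')[185:285,250:370],None,fx=3.6,fy=3.6)
a=cv2.resize(a,(366,275));c=np.zeros((360,800,3),np.uint8);c[:275,:366]=a;c[:,368:]=b[:360,:432];cv2.imwrite('pics/c5.png',c)
E
```

```text
t: 14.05
eef_pos: [0.617, -0.0499, 0.2961]
tool_rot: [0.0, 1.0, 0.031, -0.002]
contact_force: [1.2, -0.8, -0.2]
gripper_width: 0.0
grasp_force: 0.0
t: 14.68
eef_pos: [0.4539, -0.2135, 0.2949]
tool_rot: [0.0, 1.0, 0.027, -0.002]
contact_force: [1.0, 0.5, -0.4]
gripper_width: 0.001
grasp_force: 0.0
232 [ 0.55651698 -0.05583179  0.15713463] [-0.03382996 -0.05386964]
```

View pics/c5.png

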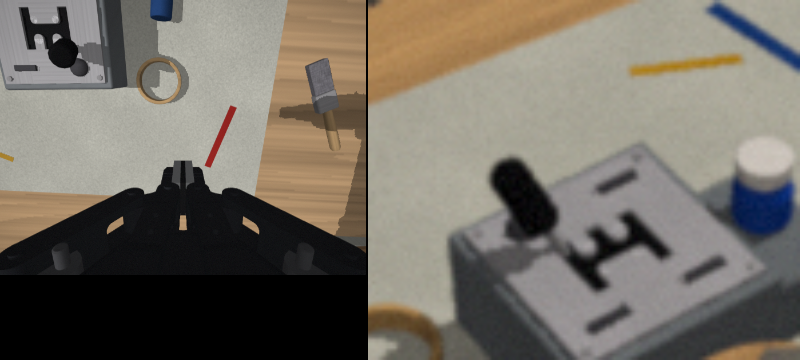

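```bash
python3 -c "
from station import *
print(hand_in())"
```

```text
the job is handed in; nothing more can be done
None
```

The lever was pushed with the shut fingers up to the firm stop of the outer slot beside the round stud and released. The last picture shows it in place, nothing nearby looks moved, the arm is clear, and I handed the job in at about 15 s; no verdict came back.

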